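Clear the key cubby and hold its lid open

ROBOT

A 6-joint arm with a two-finger parallel gripper is mounted at the origin on the work surface. World frame = base frame: x ahead of the robot, y to its left, z up, the work surface at z = 0. Lengths are in mm, angles in rad, forces in N, time in s.
With the tool pointing down it reaches from about 425 to 950 mm from the base axis. Payload 14.7 kg.
Tool frame: the origin (TCP) lies at the very end of the fingers, on their centre line; the grasp point (between the pads) lies 19 mm behind it; z points along the fingers, x is the direction in which the jaws open and shut, and the axes are right-handed (so a half turn about z gives the same grasp; the last joint's range is limited). The gripper opens to 85 mm and grips with 20 to 120 N. Pads are 22 mm wide; open, the fingers measure 114 mm over their backs; the gripper's body (76 mm by 85 mm) begins 54 mm behind the grasp point. The pads swing forward as they close: fully open they stand 13 mm farther back than shut.
Start: joints at [1.243, 0.48, 1.596, -0, 1.065, -0.047], TCP at [180.106, 624.543, 231.297] pointing down, gripper open.
Joint ranges: [-2.75, 2.75], [-0.82, 2.05], [0.23, 2.67], [-1.56, 4.7], [0.09, 2.69], [-2.92, 2.92]. Speed limits (rad/s): [1.89, 1.89, 2.39, 3.01, 3.01, 3.01].

INTERFACE

Orientations are given as a 3x3 rotation matrix whose columns are the frame's x, y, z axes.
In Python, from plant import r gives the robot as it stands. The module is installed in compiled form; this text tells all that it offers.
- The arm moves only by the tool apply_moves, never from a script. Its argument "targets" is text: rows parted by semicolons, each of 7 numbers parted by spaces: the closure, from -1 (fully open) to 1 (shut), then the shift along the world's x, y, z in mm, then the turn, a rotation vector about the world's x, y, z in degrees. A call has 1 to 10 rows; each row shifts and turns the pose as measured when the row begins; what a row does not reach is not made up. A row lasts 1/12 s, in which the tool goes at most 41.7 mm and 7.16 degrees, less where a joint would pass 70% of its speed; a pose out of reach is approached as far as the arm can. A call is refused whole if a number of a shift passes 41.7 or a number of a turn 7.16, either way. A call with a gripper value outside its range is refused whole. The fingers move at their own pace and stop on an object; "force" is the grip in N (left out, the last holds). Time passes only in rows, so rows that do not move let the fingers close. It gives the time, the measured TCP pose, the force and the opening at its end, in the units of the state.
- r.sense(): the state, without advancing time (a new reading comes with each control period).
- r.capture(name): name is "scene" or "top" or "wrist"; returns a dict with "frame" (420x560x3 uint8, red, green, blue), "vertical_fov" (degrees; the focal length in pixels is half the picture's height over the tangent of half this angle, whatever the lens; pixels are square), "cx", "cy" (the principal point, pixels), "k1" (the pictures are not rectified: a ray, as slopes to the right and down, at radius r is drawn at 1 + k1 r^2 times it, then the intrinsics apply), "view" (4x4, takes a point from world to camera coordinates). Camera axes: x right, y down, z forward; pixel columns grow to the right and rows downward; lengths in mm; the calibration is good to about 2 mm. A picture is of the moment at which its call begins. There is no depth.
- r.close_job(): hands the job in, once; it reports no verdict.
Trained networks look in a picture, given as the dict that the camera call returned (one of the last four; its "shot" number tells which), for a name from the list of things; names that differ only in an ending like _2 or _b are one class to them, and where a whole thing is asked for, a point or a joint stands for the part that bears it (a point fixed in the world has none). Each returns a list of dicts, best first, with "p" (0 to 1); they miss things now and then, are a little off and sometimes report something else, mostly with a low value. They report only what shows in the picture. A call takes as long as a camera call. They do not tell look-alikes from the thing itself.
- r.search_frame(picture, label): "point" ([column, row] in pixels, amid what is visible of it).
The state is a dict: "time": time; "joint_pos": joint angles; "dq": joint speeds; "joint_torque": joint torques, N m; "ee_pos": TCP position; "orientation": TCP orientation; "wrist_force": force on the tool from outside, world axes, zero at the start; "wrist_torque": the same for the moment, N m; "width": opening from 0.0 (shut) to 1.0 (fully open).
Only numpy, scipy, OpenCV 4.12 (cv2) and the standard library are available. Lean on these libraries where they do the work, as an engineer would, in place of code of your own. Each camera call takes 0.05 s, during which the arm holds its last target.

TASK

The steel cup and the narrow steel beaker are standing on the smoked glass lid of the key cubby: nest the three steel vessels in size order, the cup standing in the wide bowl and the beaker standing in the cup, and let go of them. Then lift the lid by its bar handle and hold it open at 50 degrees from shut (within about 6 degrees) so that I can drop my keys in; it falls shut by itself, so finish still holding it there, with nothing else propping it. Leave the bike bell and the hairbrush where they are.

Things in the scene. Friction and masses are not known exactly. Their poses are not given: they have to be found in the camera images.
- cubby: fixed dark wooden box, 170 (own x) x 250 (own y) x 62 mm high, open at the top and closed by the lid; stands on the work surface, turned up to 0.2 rad. Origin: centre of its underside; own z up, own +x towards the hinge (far) side, own -x towards the handle (near) side
- lid (a joint): smoked glass lid, flat plate 175 x 250 x 6 mm, about 0.45 kg, hinged along the far (+x) top edge of the cubby; opening angle in rad, 0 = shut and level, grows as the near edge is lifted, stop at 1.35; it falls shut from every angle when let go (no spring, hardly any friction). Shut, its upper face is 68 mm above the work surface
- lid_handle (a point): middle of the round steel bar handle on the lid's upper face near its near edge: bar 10 mm thick, 100 mm long, running along the cubby's y, its axis 35 mm above the upper face of the plate and 15 mm in from the near edge, on a leg at each end; shut, the bar's axis is 103 mm above the work surface. In the lid's own axes the point is 160 mm towards -x and 41 mm towards +z from lid_hinge
- lid_hinge (a point): middle of the lid's hinge axis, which runs along the cubby's y, 62 mm above the work surface, at the far top edge of the cubby (85 mm towards its +x from its centre); own axes turn with the lid
- bowl: loose wide round stainless steel bowl, 104 mm outer diameter at the rim, 88 mm at the foot, 38 mm high, wall 3 mm, bottom 4 mm thick, about 0.3 kg; stands on the work surface to the left or to the right of the cubby. Origin: centre of its underside, own z up
- cup: loose straight-sided round stainless steel cup, the middle size, 60 mm outer diameter, 68 mm high, wall 3 mm, bottom 4 mm thick, about 0.14 kg, open upward; stands on the lid, on its left or right half. Origin: centre of its underside, own z up
- beaker: loose straight-sided narrow stainless steel beaker, 40 mm outer diameter, 92 mm high, wall 3 mm, bottom 4 mm thick, about 0.11 kg, open upward; stands on the other half of the lid. Origin: centre of its underside, own z up
- bell: bystander: loose blue plastic bike bell, dome 56 mm across, 40 mm high with a short black thumb lever; on the work surface on the other side of the cubby from the bowl. Origin: centre of its underside
- hairbrush: bystander: loose wooden hairbrush lying bristles up beyond the cubby, about 58 x 215 x 26 mm, long along its own y. Origin: on its underside near the middle
- keyhook: bystander: fixed small stand 160 mm high with two keys on its hook, foot 80 mm across, beyond the cubby to the right. Origin: centre of its underside
Things that resemble listed ones, but are neither listed nor needed, are in the scene too. What is shaped like the bowl but purple is not meant.

How it is judged:
By the outcome, as a careful person would: the job done as asked, in the order asked, and still so for the second after the job is handed in, while the arm keeps its last pose, push and grip.
It also fails if it takes over 72 s, if anything falls off the work surface, if the arm or the gripper's body presses on something with over 40 N, if the wrist force passes 120 N, or if a joint passes its speed limit or range.

## Working session

There is one attempt and no reset: what is moved stays moved. The work goes in short steps, Python scripts to look and compute and a tool call to move; the robot and the scene stay as the last step left them, time stands still between calls to the robot, and variables do not carry over. Pictures are saved under pics/ and viewed, and the job is handed in when it is done.

Besides the shell and the picture viewer there is one more tool, called after "Request:" as name(argument=value, ...) on one line, values as JSON. apply_moves: Moves the arm, as the interface text tells. Its arguments: {"type":"object","properties":{"targets":{"type":"string"},"force":{"type":"number"}},"required":["targets"]}

```bash
mkdir -p pics; ls
cat > h.py <<'E'
import numpy as np, cv2
from plant import r
def snap(name, fn=None):
    c=r.capture(name)
    if fn: cv2.imwrite('pics/'+fn, cv2.cvtColor(c['frame'],cv2.COLOR_RGB2BGR))
    return c
def foc(c): return c['frame'].shape[0]/2/np.tan(np.radians(c['vertical_fov'])/2)
def ray(c,p):
    f=foc(c); d=np.array([(p[0]-c['cx'])/f,(p[1]-c['cy'])/f]); u=d.copy()
    for _ in range(30): u=d/(1+c['k1']*(u@u))
    V=np.array(c['view']); R=V[:3,:3]; o=-R.T@V[:3,3]
    return o, R.T@np.array([u[0],u[1],1.])
def onz(c,p,z):
    o,d=ray(c,p); return o+d*(z-o[2])/d[2]
def proj(c,P):
    P=np.atleast_2d(P); V=np.array(c['view']); q=P@V[:3,:3].T+V[:3,3]
    s=q[:,:2]/q[:,2:]; r2=(s**2).sum(1,keepdims=True)
    return s*(1+c['k1']*r2)*foc(c)+[c['cx'],c['cy']]
E
python3 - <<'E'
from h import *
np.set_printoptions(precision=2,suppress=True)
s=r.sense(); print(s)
for n in ['scene','top']:
    c=snap(n,n+'0.png'); print(n,c['vertical_fov'],c['cx'],c['cy'],c['k1'],np.array(c['view']))
    for l in ['cubby','lid_handle','lid_hinge','bowl','cup','beaker','bell','hairbrush','keyhook']:
        print(l,[(np.round(d['point'],1).tolist(),round(d['p'],2)) for d in r.search_frame(c,l)[:3]])
E
```

```text
pics
{'time': 0.0, 'joint_pos': array([ 1.24,  0.48,  1.6 , -0.  ,  1.07, -0.05]), 'dq': array([-0.,  0., -0., -0., -0.,  0.]), 'joint_torque': array([  0.  , -95.07, -43.02,   0.  ,   0.01,   0.  ]), 'ee_pos': array([179.99, 624.14, 230.65]), 'orientation': array([[ 0.28,  0.96, -0.  ],
       [ 0.96, -0.28, -0.  ],
       [-0.  , -0.  , -1.  ]]), 'wrist_force': array([ 0.42, -0.44,  0.98]), 'wrist_torque': array([-0.04,  0.02,  0.  ]), 'width': 0.9965313206909537}
scene 49.1311287496798 286.3238383568074 201.69370503002443 -0.12866701688621535 [[  -0.05    1.     -0.    -39.38]
 [   0.82    0.04   -0.57 -424.83]
 [  -0.57   -0.03   -0.82 1703.09]
 [   0.      0.      0.      1.  ]]
cubby [([268.3, 215.9], 0.68)]
lid_handle [([271.9, 205.6], 0.85), ([269.9, 218.5], 0.65)]
lid_hinge [([270.1, 207.6], 0.81)]
bowl [([384.8, 160.5], 0.93), ([369.6, 192.6], 0.79), ([379.7, 233.7], 0.66)]
cup [([246.7, 197.0], 0.68)]
beaker [([295.3, 198.4], 0.67)]
bell [([164.2, 188.2], 0.81)]
hairbrush []
keyhook [([141.9, 251.5], 0.69)]
top 55.42345434261966 279.9596388209708 210.8024583771134 -0.03561761802300912 [[  0.01  -1.    -0.03  65.37]
 [ -1.    -0.01  -0.06 556.61]
 [  0.06   0.03  -1.   965.62]
 [  0.     0.     0.     1.  ]]
cubby [([295.4, 206.7], 0.75), ([295.8, 129.7], 0.18)]
lid_handle [([297.7, 203.7], 0.63)]
lid_hinge [([294.9, 207.2], 0.97)]
bowl [([165.7, 179.4], 0.93), ([175.8, 237.4], 0.77), ([153.7, 297.3], 0.72)]
cup [([330.8, 194.1], 0.59)]
beaker [([266.8, 188.5], 0.82)]
bell [([443.2, 235.6], 0.77)]
hairbrush [([294.7, 127.2], 0.96)]
keyhook [([443.5, 148.2], 0.95), ([297.2, 204.6], 0.43)]
```

View pics/scene0.png

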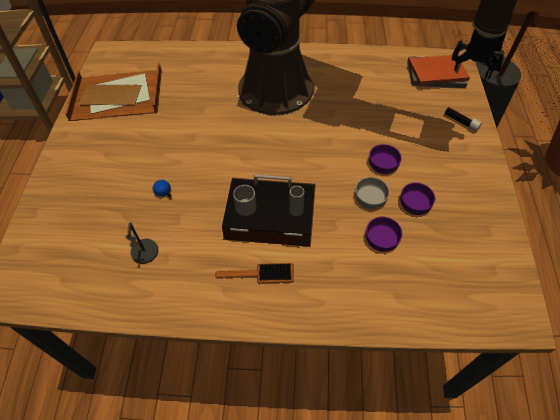

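View pics/top0.png

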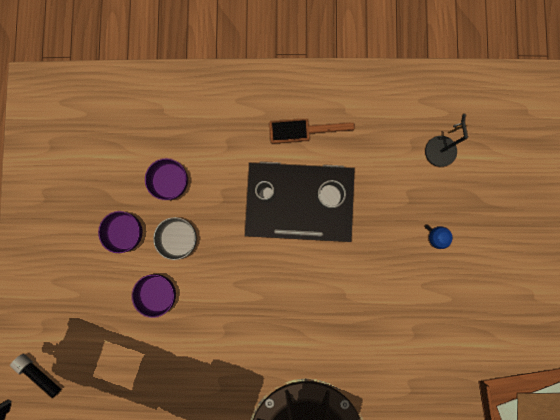

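The steel bowl is left of the cubby in the top view at about (176,238), with purple look-alikes around it. The cup is at (331,194) and the beaker at (265,190) on the lid. The handle bar is near (298,233). Next I'll fit the outlines precisely.

Run:
```python
from h import *
c=snap('top'); s=snap('scene')
import pickle; pickle.dump((c,s),open('first.pkl','wb'))
a=c['frame'][150:280,110:370]; a=cv2.resize(a,None,fx=3,fy=3,interpolation=cv2.INTER_CUBIC)
cv2.imwrite('pics/topz.png',cv2.cvtColor(np.clip(a.astype(float)*1.6,0,255).astype('uint8'),cv2.COLOR_RGB2BGR))
a=s['frame'][150:260,210:430]; a=cv2.resize(a,None,fx=3.6,fy=3.6,interpolation=cv2.INTER_CUBIC)
cv2.imwrite('pics/scz.png',cv2.cvtColor(np.clip(a.astype(float)*1.6,0,255).astype('uint8'),cv2.COLOR_RGB2BGR))
```

```text
(no output)
```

View pics/topz.png

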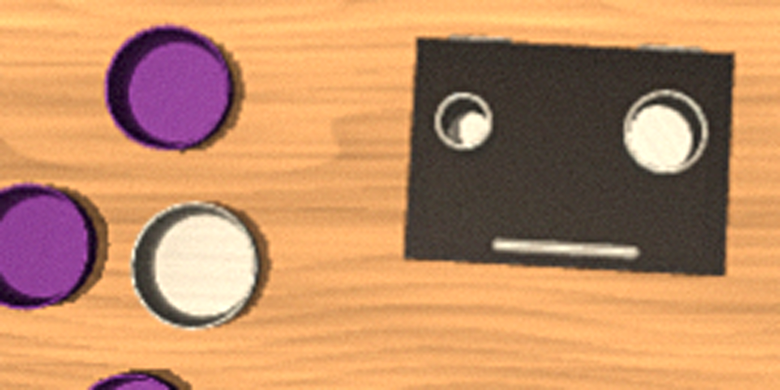

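View pics/scz.png

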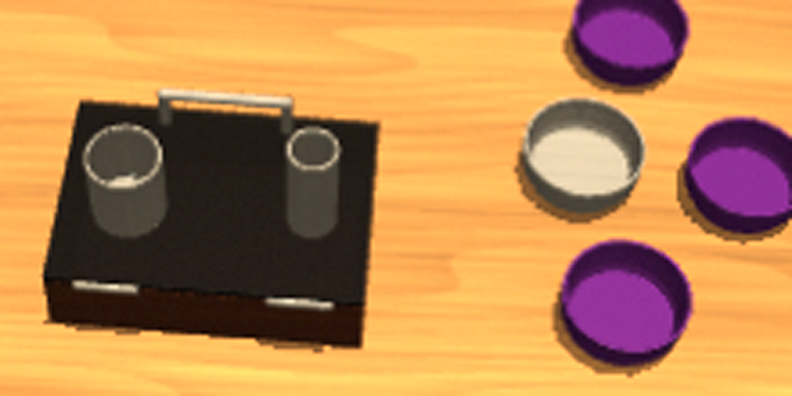

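Run:
```python
from h import *
import pickle; c,s=pickle.load(open('first.pkl','rb'))
np.set_printoptions(precision=1,suppress=True)
T=lambda u,v:((u+.5)/3+110-.5,(v+.5)/3+150-.5)
S=lambda u,v:((u+.5)/3.6+210-.5,(v+.5)/3.6+150-.5)
for n,t,z,q in [('bowl',(197,265),38,None),('cup',(665.5,132),136,(123.5,156.5)),('beaker',(464,121.5),160,(313.5,149.5)),('h1',(492,245),103,(160,95)),('h2',(640,252),103,(292,101)),('c1',(417,38),68,(361,303)),('c2',(735,54),68,(45,277)),('c3',(724,275),68,(81,101)),('c4',(404,258),68,(378,122)),
 ('purpA',(170,88),38,None),('purpB',(32,246),38,None)]:
    print(n,onz(c,T(*t),z), onz(s,S(*q),z) if q else '')
```

```text
bowl [487.6 321.4  38. ] 
cup [586.6 -45.8 136. ] [588.9 -46.6 136. ]
beaker [590.9  98.3 160. ] [593.4  97.7 160. ]
h1 [504.7  80.3 103. ] [502.5 -28.6 103. ]
h2 [500.2 -30.2 103. ] [503.8  77.9 103. ]
c1 [667.4 142.1  68. ] [669. 138.  68.]
c2 [ 655.4 -107.2   68. ] [ 657.2 -106.1   68. ]
c3 [483.  -97.8  68. ] [484.3 -98.5  68. ]
c4 [494.5 150.2  68. ] [495.  148.4  68. ]
purpA [631.6 347.1  38. ] 
purpB [501.9 458.   38. ]
```

Request:
apply_moves(targets="-1 20.4 -33.5 0 0 0 -6.9;-1 20.4 -33.5 0 0 0 -6.9;-1 20.4 -33.5 0 0 0 -6.9;-1 20.4 -33.5 0 0 0 -6.9;-1 20.4 -33.5 0 0 0 -6.9;-1 20.4 -33.5 0 0 0 -6.9;-1 20.4 -33.5 0 0 0 -6.9;-1 20.4 -33.5 0 0 0 -6.9;-1 20.4 -33.5 0 0 0 -6.9;-1 20.4 -33.5 0 0 0 -6.9", force=40)

```text
time: 1.93
ee_pos: [385.5, 281.5, 231.5]
orientation: [[0.999, 0.051, 0.006], [0.051, -0.999, 0.003], [0.006, -0.002, -1.0]]
wrist_force: [0.7, 1.1, -0.5]
width: 1.003
```

Request:
apply_moves(targets="-1 20 -33 0 0 0 -5.5;-1 20 -33 0 0 0 0;-1 20 -33 0 0 0 0;-1 20 -33 0 0 0 0;-1 20 -33 0 0 0 0;-1 20 -33 0 0 0 0;-1 20 -33 0 0 0 0;-1 20 -33 0 0 0 0;-1 20 -33 0 0 0 0;-1 15 -25 0 0 0 0")

```text
time: 2.77
ee_pos: [588.5, -61.1, 234.1]
orientation: [[0.998, -0.063, 0.012], [-0.063, -0.998, 0.003], [0.012, -0.004, -1.0]]
wrist_force: [-0.2, 0.4, -0.4]
width: 1.0
```

Run:
```python
from h import *
c=snap('wrist','w1.png'); d=snap('scene','s1.png')
np.set_printoptions(precision=3,suppress=True)
s=r.sense(); print(s['ee_pos'],s['orientation'],s['joint_pos'])
print(c['view'],c['vertical_fov'])
```

```text
[589.408 -62.274 233.882] [[ 0.998 -0.065  0.013]
 [-0.065 -0.998  0.002]
 [ 0.013 -0.003 -1.   ]] [-0.159  0.391  1.74   0.005  0.998 -0.097]
[[   0.998   -0.063    0.012 -592.963]
 [  -0.064   -0.953    0.296  -59.034]
 [  -0.007   -0.296   -0.955  368.054]
 [   0.       0.       0.       1.   ]] 58.69610903074461
```

View pics/w1.png

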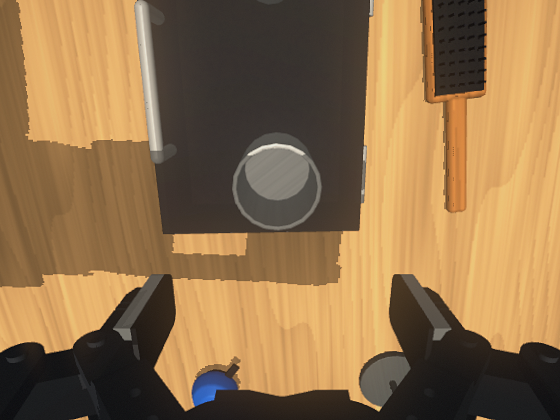

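The wrist view shows the cup rim centred at about (277,186) and the handle bar from (140,0) to (157,155).

Run:
```python
from h import *
c=snap('wrist')
np.set_printoptions(precision=1,suppress=True)
print(onz(c,(277,186.5),136), onz(c,(157,155),103),onz(c,(141,2),103), r.sense()['ee_pos'])
```

```text
[587.6 -46.  136. ] [500.8 -24.4 103. ] [506.1  77.3 103. ] [587.9 -60.2 233.7]
```

Request:
apply_moves(targets="-1 0 14 0 0 0.7 1;-1 0 0 -20 0 0 0;-1 0 0 -20 0 0 0")

```text
time: 3.17
ee_pos: [588.8, -43.5, 196.4]
orientation: [[0.999, -0.046, 0.003], [-0.046, -0.999, 0.003], [0.003, -0.004, -1.0]]
wrist_force: [-1.0, -0.8, -0.2]
width: 1.001
```

Request:
apply_moves(targets="-1 -0.5 -2.5 -22 0 0 0;-1 0 0 -22 0 0 0;-1 0 0 -22 0 0 0;-1 0 0 -15 0 0 0;-1 0 0 -4 0 0 0;-1 0 0 0 0 0 0")

```text
time: 3.67
ee_pos: [583.4, -33.6, 106.3]
orientation: [[0.999, -0.033, -0.004], [-0.033, -0.999, 0.005], [-0.004, -0.005, -1.0]]
wrist_force: [-0.9, 0.3, -0.1]
width: 1.0
```

Request:
apply_moves(targets="-1 4.5 -12 0 0 0 0;-1 0 0 0 0 0 0;-1 0 0 0 0 0 0")

```text
time: 3.92
ee_pos: [588.7, -43.9, 108.6]
orientation: [[1.0, -0.029, -0.003], [-0.029, -1.0, 0.005], [-0.003, -0.005, -1.0]]
wrist_force: [-0.1, -0.3, 0.3]
width: 0.999
```

Run:
```python
from h import *
np.set_printoptions(precision=2,suppress=True)
c=snap('wrist','w2.png')
for i in range(2): s=r.sense();print(s['ee_pos'],s['dq'],s['time'])
```

```text
[589.02 -44.09 108.77] [ 0.   -0.    0.01 -0.   -0.01  0.  ] 3.9667
[589.02 -44.09 108.77] [ 0.   -0.    0.01 -0.   -0.01  0.  ] 3.9667
```

View pics/w2.png

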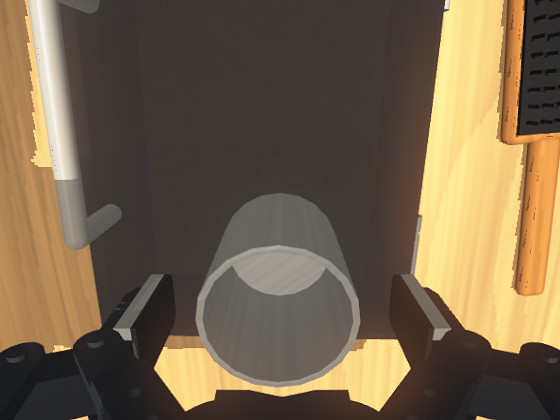

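The cup rim is centred at about (277,315), between the fingers. Closing now.

Request:
apply_moves(targets="-1 -0.5 -2 -2 0 0 0;1 0 0 0 0 0 0;1 0 0 0 0 0 0;1 0 0 0 0 0 0;1 0 0 0 0 0 0;1 0 0 0 0 0 0;1 0 0 0 0 0 0", force=40)

```text
time: 4.55
ee_pos: [589.3, -46.7, 109.0]
orientation: [[1.0, -0.03, 0.001], [-0.03, -1.0, 0.005], [0.001, -0.005, -1.0]]
wrist_force: [0.7, -0.6, -1.6]
width: 0.672
```

Request:
apply_moves(targets="1 0 0 15 0 0 0;1 0 0 25 0 0 0;1 0 0 25 0 0 0;1 0 0 25 0 0 0;1 0 0 20 0 0 0;1 0 0 5 0 0 0")

```text
time: 5.05
ee_pos: [586.0, -46.1, 225.2]
orientation: [[1.0, -0.03, -0.006], [-0.03, -1.0, 0.006], [-0.007, -0.006, -1.0]]
wrist_force: [1.5, -0.2, -0.7]
width: 0.674
```

Run:
```python
from h import *
np.set_printoptions(precision=2,suppress=True)
c=snap('scene','s2.png')
s=r.sense();print(s['ee_pos'],s['wrist_force'],s['width'])
```

```text
[586.08 -46.15 224.94] [ 1.25 -0.04  1.25] 0.6734456527009943
```

View pics/s2.png

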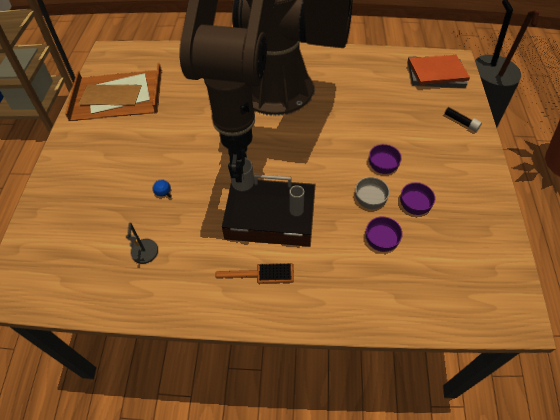

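Request:
apply_moves(targets="1 -4 15 2 0 0 0;1 -8 30 1 0 0 0;1 -8 30 0 0 0 0;1 -8 30 0 0 0 0;1 -8 30 0 0 0 0;1 -8 30 0 0 0 0;1 -8 30 0 0 0 0;1 -8 30 0 0 0 0;1 -8 30 0 0 0 0;1 -8 30 0 0 0 0")

```text
time: 5.93
ee_pos: [499.0, 247.5, 215.3]
orientation: [[0.999, -0.039, -0.019], [-0.039, -0.999, 0.003], [-0.019, -0.002, -1.0]]
wrist_force: [0.6, -0.3, -0.4]
width: 0.673
```

Request:
apply_moves(targets="1 0 25 2 0 -1 0;1 -2 20 0 0 0 0;1 -2 10 0 0 0 0;1 0 0 0 0 0 0;1 0 0 0 0 0 0")

```text
time: 6.35
ee_pos: [486.8, 311.0, 210.1]
orientation: [[0.999, -0.032, -0.01], [-0.032, -0.999, -0.001], [-0.01, 0.001, -1.0]]
wrist_force: [0.0, -1.2, -1.3]
width: 0.673
```

Run:
```python
from h import *
np.set_printoptions(precision=3,suppress=True)
c=snap('wrist','w3.png');d=snap('scene','s3.png')
s=r.sense();print(s['ee_pos'],s['orientation'],s['wrist_force'],s['width'])
```

```text
[487.212 310.225 210.446] [[ 0.999 -0.033 -0.01 ]
 [-0.033 -0.999 -0.001]
 [-0.01   0.001 -1.   ]] [ 0.144 -0.277 -1.244] 0.673582300381188
```

View pics/w3.png

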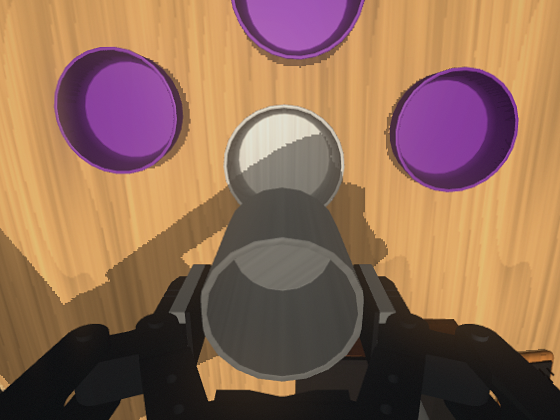

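The wrist view shows the cup upright in the jaws, rim at about (283,310). The bowl is ahead of it, rim at about (284,163).

Run:
```python
from h import *
np.set_printoptions(precision=1,suppress=True)
c=snap('wrist'); s=r.sense(); p=s['ee_pos']; print(p)
print('cup rim',onz(c,(282.5,309.5),p[2]+27.5))
for P in [(488.5,321.4),(488.5,324),(486,321.4)]:
    t=np.linspace(0,2*np.pi,60); q=proj(c,np.c_[P[0]+52*np.cos(t),P[1]+52*np.sin(t),np.full(60,38.)])
    print(P,q.min(0),q.max(0))
print(onz(c,(284,163),38))
```

```text
[487.6 310.  210.8]
cup rim [486.9 313.7 238.3]
(488.5, 321.4) [225.3 107.4] [346.9 227. ]
(488.5, 324) [225.1 104.1] [346.9 224.2]
(486, 321.4) [222.4 107.5] [343.9 227. ]
[487.  327.5  38. ]
```

Request:
apply_moves(targets="1 0.5 10 0 0 -0.5 0;1 0 0 -15 0 0 0;1 0 0 -22 0 0 0;1 0 0 -22 0 0 0;1 0 0 -22 0 0 0;1 0 0 -15 0 0 0;1 0 0 0 0 0 0;1 0 0 0 0 0 0")

```text
time: 7.17
ee_pos: [492.7, 318.7, 113.7]
orientation: [[0.999, -0.044, 0.008], [-0.044, -0.999, 0.003], [0.008, -0.003, -1.0]]
wrist_force: [0.2, -1.0, -0.3]
width: 0.675
```

Request:
apply_moves(targets="1 -4.5 2.5 0 0 0.5 0;1 0 0 -10 0 0 0;1 0 0 -10 0 0 0;1 0 0 -10 0 0 0;1 0 0 0 0 0 0;1 0 0 0 0 0 0")

```text
time: 7.67
ee_pos: [490.1, 322.5, 84.5]
orientation: [[0.999, -0.045, 0.004], [-0.045, -0.999, 0.006], [0.003, -0.006, -1.0]]
wrist_force: [-0.5, 0.6, -1.6]
width: 0.677
```

Run:
```python
from h import *
np.set_printoptions(precision=3,suppress=True)
c=snap('wrist','w4.png');d=snap('scene','s4.png')
a=d['frame'][130:260,300:460]
cv2.imwrite('pics/s4z.png',cv2.cvtColor(cv2.resize(a,None,fx=4,fy=4,interpolation=cv2.INTER_CUBIC),cv2.COLOR_RGB2BGR))
s=r.sense();print(s['ee_pos'],s['orientation'],s['wrist_force'],s['width'])
```

```text
[490.033 322.405  84.769] [[ 0.999 -0.045  0.004]
 [-0.045 -0.999  0.006]
 [ 0.003 -0.006 -1.   ]] [-1.514 -0.182 -1.442] 0.674623947516683
```

View pics/w4.png

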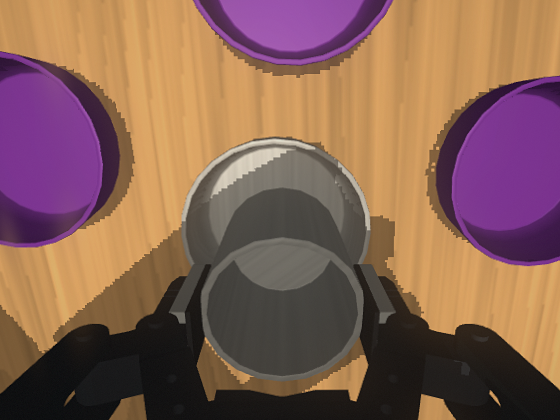

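View pics/s4z.png

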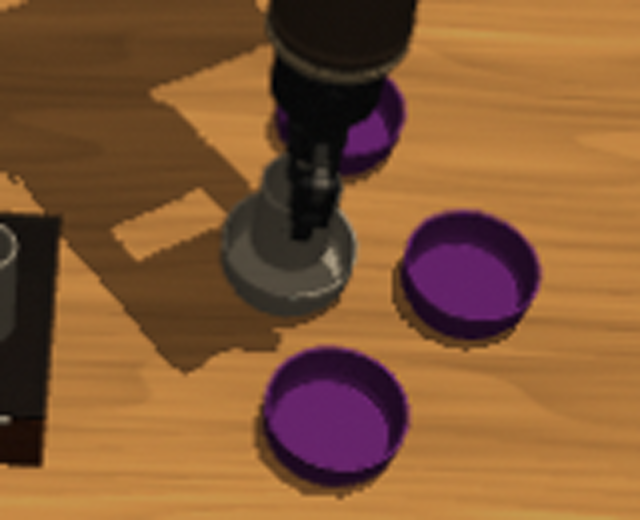

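Run:
```python
from h import *
np.set_printoptions(precision=1,suppress=True)
c=snap('wrist'); s=r.sense(); p=s['ee_pos']; print(p)
print('cup rim',onz(c,(282.,309),p[2]+27.5))
for P in [(488.5,321.4),(488.5,324),(486,321.4),(488,323)]:
    t=np.linspace(0,2*np.pi,60); q=proj(c,np.c_[P[0]+52*np.cos(t),P[1]+52*np.sin(t),np.full(60,38.)])
    print(P,q.min(0),q.max(0))
```

```text
[490.2 322.5  85.1]
cup rim [489.2 325.9 112.6]
(488.5, 321.4) [185.  144.5] [375.9 322.5]
(488.5, 324) [184.4 139.3] [376.1 318.7]
(486, 321.4) [180.4 144.7] [371.3 322.6]
(488, 323) [183.7 141.4] [375.1 320.2]
```

Request:
apply_moves(targets="1 -2.5 0 0 0 0 0;1 0 0 -12 0 0 0;1 0 0 -12 0 0 0;1 0 0 -8 0 0 0;1 0 0 -2 0 0 0;1 0 0 0 0 0 0")

```text
time: 8.32
ee_pos: [487.7, 322.6, 48.0]
orientation: [[0.999, -0.045, 0.005], [-0.045, -0.999, 0.007], [0.005, -0.007, -1.0]]
wrist_force: [0.6, -0.4, -0.1]
width: 0.674
```

Request:
apply_moves(targets="1 0 0 -2 0 0 0;1 0 0 -1 0 0 0;1 0 0 0 0 0 0;1 0 0 0 0 0 0")

```text
time: 8.65
ee_pos: [487.8, 322.7, 45.2]
orientation: [[0.999, -0.045, 0.005], [-0.045, -0.999, 0.007], [0.005, -0.007, -1.0]]
wrist_force: [-0.0, -0.0, -0.6]
width: 0.678
```

Request:
apply_moves(targets="1 0 0 -1.5 0 0 0;1 0 0 0 0 0 0;1 0 0 0 0 0 0")

```text
time: 8.9
ee_pos: [488.6, 323.3, 45.4]
orientation: [[0.999, -0.045, 0.007], [-0.045, -0.999, 0.008], [0.006, -0.008, -1.0]]
wrist_force: [0.4, -0.2, -0.8]
width: 0.677
```

Request:
apply_moves(targets="0.4 0 0 0 0 0 0;0 0 0 0 0 0 0;-0.5 0 0 0 0 0 0;-1 0 0 0 0 0 0;-1 0 0 0 0 0 0;-1 0 0 0 0 0 0")

```text
time: 9.4
ee_pos: [488.9, 323.4, 45.3]
orientation: [[0.999, -0.045, 0.007], [-0.045, -0.999, 0.008], [0.007, -0.009, -1.0]]
wrist_force: [-0.5, -0.1, -0.5]
width: 1.001
```

Run:
```python
from h import *
c=snap('wrist','w5.png');print(r.sense()['ee_pos'],r.sense()['width'])
```

```text
[488.83656952 323.33014217  45.23681004] 1.0010718281063316
```

View pics/w5.png

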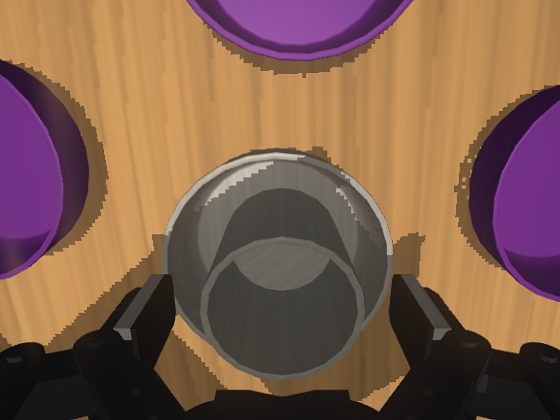

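The cup is free and standing in the bowl, rim at about (283,308). Next I raise and go to the beaker.

Request:
apply_moves(targets="-1 0 0 15 0 0 0;-1 0 0 30 0 0 0;-1 0 0 35 0 0 0;-1 0 0 35 0 0 0;-1 0 0 35 0 0 0;-1 0 0 25 0 0 0;-1 10 -22 5 0 0 0;-1 16 -33 0 0 0 0;-1 16 -33 0 0 0 0;-1 16 -33 0 0 0 0")

```text
time: 10.28
ee_pos: [543.7, 203.0, 234.7]
orientation: [[0.999, -0.037, 0.007], [-0.037, -0.999, 0.009], [0.007, -0.009, -1.0]]
wrist_force: [0.8, -1.0, 0.0]
width: 0.998
```

Request:
apply_moves(targets="-1 14 -33 0 0 0 0;-1 14 -33 0 0 0 0;-1 10 -25 0 0 0 0;-1 3 -8 0 0 0 0;-1 0 0 0 0 0 0")

```text
time: 10.7
ee_pos: [588.6, 93.1, 235.6]
orientation: [[0.999, -0.041, 0.01], [-0.041, -0.999, 0.008], [0.01, -0.008, -1.0]]
wrist_force: [-0.2, 0.8, 0.3]
width: 0.999
```

Run:
```python
from h import *
c=snap('wrist','w6.png');t=snap('top','t6.png');print(r.sense()['ee_pos'],r.sense()['orientation'])
import pickle;pickle.dump((c,t),open('six.pkl','wb'))
a=t['frame'][150:280,110:370]
cv2.imwrite('pics/t6z.png',cv2.cvtColor(cv2.resize(a,None,fx=3,fy=3,interpolation=cv2.INTER_CUBIC),cv2.COLOR_RGB2BGR))
```

```text
[587.85979856  95.08689022 235.54863704] [[ 0.99916844 -0.03955971  0.009872  ]
 [-0.03964009 -0.99918133  0.00808301]
 [ 0.00954415 -0.00846762 -0.9999186 ]]
```

View pics/w6.png

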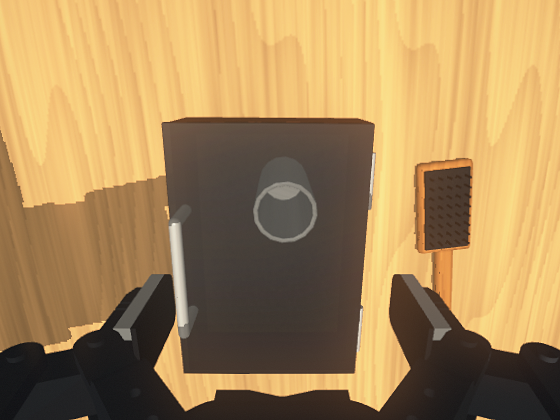

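View pics/t6z.png

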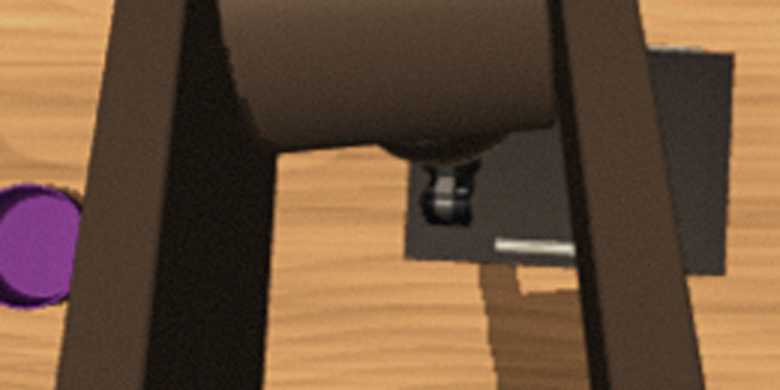

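The beaker rim in the wrist view is at about (285,212). The arm hides the bowl in the top view.

Run:
```python
from h import *
import pickle
np.set_printoptions(precision=1,suppress=True)
c,t=pickle.load(open('six.pkl','rb'))
print(onz(c,(285,212),160),onz(c,(187,332),103),onz(c,(177,221),103))
```

```text
[590.6  99.  160. ] [502.4 -24.  103. ] [506.6  77.1 103. ]
```

Request:
apply_moves(targets="-1 3 2 0 0 0.6 0;-1 0 0 -15 0 0 0;-1 0 0 -20 0 0 0;-1 0 0 -20 0 0 0;-1 0 0 -12 0 0 0;-1 0 0 0 0 0 0;-1 0 0 0 0 0 0")

```text
time: 11.38
ee_pos: [589.5, 108.4, 167.4]
orientation: [[1.0, -0.03, -0.002], [-0.03, -1.0, 0.01], [-0.003, -0.01, -1.0]]
wrist_force: [0.3, 0.5, 1.1]
width: 0.994
```

Request:
apply_moves(targets="-1 1.5 -9 0 0 0 0;-1 0 0 0 0 0 0;-1 0 -1 -10 0 0 0;-1 0 0 -10 0 0 0;-1 0 0 -8 0 0 0;-1 0 0 0 0 0 0;-1 0 0 0 0 0 0")

```text
time: 11.97
ee_pos: [592.5, 99.4, 139.7]
orientation: [[1.0, -0.028, 0.001], [-0.028, -1.0, 0.011], [0.001, -0.011, -1.0]]
wrist_force: [0.9, -1.2, 0.0]
width: 1.0
```

Request:
apply_moves(targets="-1 -1.5 -1 -4 0.6 0 0;-1 0 0 0 0 0 0;0.3 0 0 0 0 0 0;1 0 0 0 0 0 0;1 0 0 0 0 0 0;1 0 0 0 0 0 0;1 0 0 0 0 0 0;1 0 0 0 0 0 0;1 0 0 0 0 0 0", force=40)

```text
time: 12.72
ee_pos: [591.1, 98.2, 136.0]
orientation: [[1.0, -0.028, 0.002], [-0.028, -0.999, 0.022], [0.001, -0.022, -1.0]]
wrist_force: [0.2, 0.0, -0.8]
width: 0.458
```

Run:
```python
from h import *
c=snap('wrist','w7.png');print(r.sense()['ee_pos'],r.sense()['orientation'])
```

```text
[591.14511155  98.21325064 135.93106604] [[ 0.99959889 -0.02826542  0.00176883]
 [-0.02829798 -0.99934863  0.02239517]
 [ 0.00113467 -0.02243625 -0.99974763]]
```

View pics/w7.png

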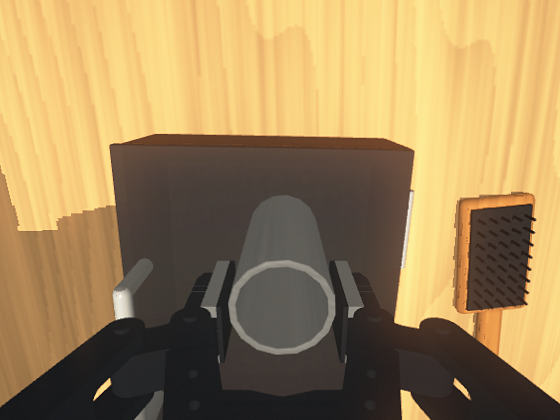

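Beaker gripped (rim at (282,307)). Lifting and travelling.

Request:
apply_moves(targets="1 0 0 15 0 0 0;1 0 0 25 0 0 0;1 0 0 20 0 0 0;1 -6 13 10 0 0 0;1 -13 29 0 0 0 0;1 -13 29 0 0 0 0;1 -13 29 0 0 0 0;1 -13 29 0 0 0 0;1 -10 23 0 0 0 0;1 -5 11 0 0 0 0")

```text
time: 13.6
ee_pos: [512.5, 267.1, 207.7]
orientation: [[0.999, -0.035, 0.0], [-0.035, -0.999, 0.023], [-0.001, -0.023, -1.0]]
wrist_force: [-0.2, -0.3, -2.8]
width: 0.46
```

Request:
apply_moves(targets="1 -6 15 0 0 0 0;1 -5 15 0 0 0 0;1 -3 8 0 0 0 0;1 0 0 0 0 0 0;1 0 0 0 0 0 0")

```text
time: 14.02
ee_pos: [492.8, 311.7, 206.7]
orientation: [[1.0, -0.029, -0.002], [-0.029, -0.999, 0.023], [-0.003, -0.023, -1.0]]
wrist_force: [0.7, -0.9, -0.9]
width: 0.453
```

Run:
```python
from h import *
c=snap('wrist','w8.png');t=snap('top','t8.png');s=snap('scene','s8.png');print(r.sense()['ee_pos'],r.sense()['orientation'])
import pickle;pickle.dump((c,t,s),open('eight.pkl','wb'))
```

```text
[493.42394708 310.84764654 206.80056788] [[ 0.99953453 -0.03045804 -0.00174371]
 [-0.03041048 -0.99927791  0.02277844]
 [-0.00243624 -0.02271481 -0.99973902]]
```

View pics/w8.png

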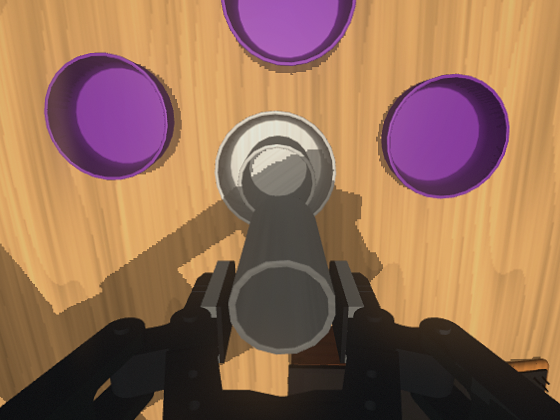

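Run:
```python
from h import *
import pickle
np.set_printoptions(precision=1,suppress=True)
c,t,s=pickle.load(open('eight.pkl','rb'))
f=c['frame'].copy()
def ov(P,rad,z,col,b):
    a=np.linspace(0,2*np.pi,90); q=proj(c,np.c_[P[0]+rad*np.cos(a),P[1]+rad*np.sin(a),np.full(90,z)])
    return np.round((q-[200,100]+.5)*5-.5).astype(int)
a=cv2.resize(f[100:220,200:360],None,fx=5,fy=5,interpolation=cv2.INTER_CUBIC); a=np.clip(a*1.4,0,255).astype('uint8')
for P,rad,z,col in [((488,324.5),30,72,(255,0,0)),((487.5,324),52,38,(0,255,0))]:
    q=ov(P,rad,z,col,a); cv2.polylines(a,[q],True,col,1); print(q.min(0),q.max(0))
cv2.imwrite('pics/w8z.png',cv2.cvtColor(a,cv2.COLOR_RGB2BGR))
print('beaker rim',onz(c,(282,307),206.8+24.5))
```

```text
[188 215] [582 601]
[80 59] [692 662]
beaker rim [492.1 313.5 231.3]
```

View pics/w8z.png

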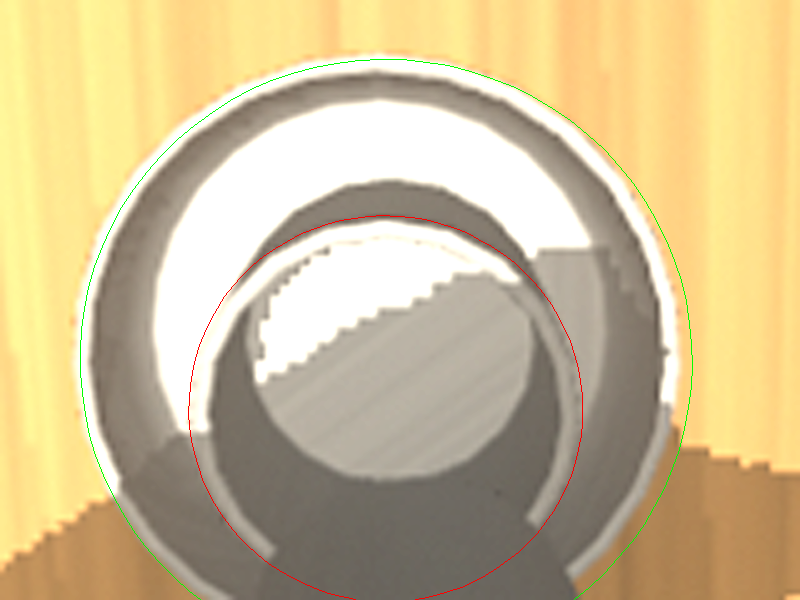

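Request:
apply_moves(targets="1 -5.5 12 0 0 0 0;1 0 0 -10 0 0 0;1 0 0 -18 0 0 0;1 0 0 -12 0 0 0;1 0 0 0 0 0 0;1 0 0 0 0 0 0")

```text
time: 14.67
ee_pos: [489.1, 321.5, 164.6]
orientation: [[0.999, -0.035, -0.0], [-0.035, -0.999, 0.023], [-0.001, -0.023, -1.0]]
wrist_force: [0.6, -0.0, -1.0]
width: 0.461
```

Request:
apply_moves(targets="1 -1 2 0 0 0 0;1 0 0 -8 0 0 0;1 0 0 -8 0 0 0;1 0 0 0 0 0 0;1 0 0 0 0 0 0")

```text
time: 15.08
ee_pos: [488.9, 323.7, 148.4]
orientation: [[0.999, -0.036, 0.001], [-0.036, -0.999, 0.024], [0.0, -0.024, -1.0]]
wrist_force: [0.9, 0.2, -1.3]
width: 0.46
```

Run:
```python
from h import *
c=snap('wrist');t=snap('top');s=snap('scene');p=r.sense()['ee_pos'];print(p)
f=c['frame'][90:350,180:380]
a=cv2.resize(f,None,fx=3,fy=3,interpolation=cv2.INTER_CUBIC)[:600]; b=cv2.resize(s['frame'][150:230,340:420],None,fx=7,fy=7,interpolation=cv2.INTER_CUBIC)
for n,i in (('w9.png',a),('s9.png',b)): cv2.imwrite('pics/'+n,cv2.cvtColor(np.clip(i*1.4,0,255).astype('uint8'),cv2.COLOR_RGB2BGR))
```

```text
[489.01138866 323.75005359 148.70717823]
```

View pics/w9.png

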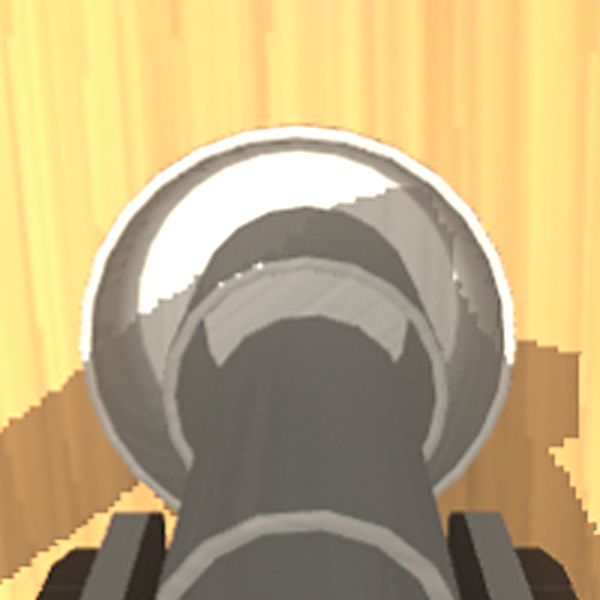

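View pics/s9.png

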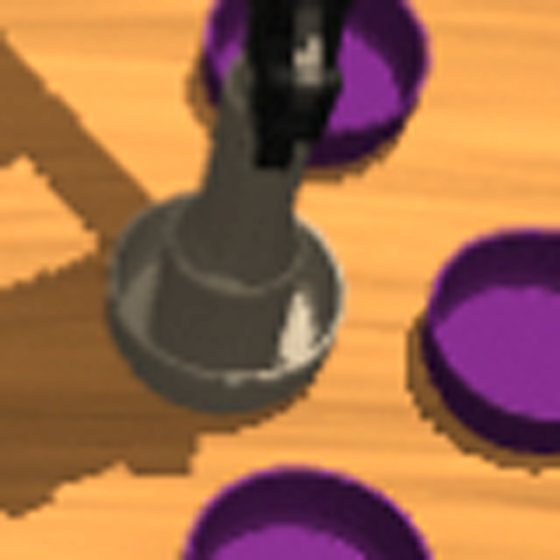

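Run:
```python
from h import *
np.set_printoptions(precision=0,suppress=True)
s=snap('scene'); c=snap('wrist'); p=r.sense()['ee_pos'];print(p)
def circ(cam,P,rad,z,o,k):
    a=np.linspace(0,2*np.pi,180); q=proj(cam,np.c_[P[0]+rad*np.cos(a),P[1]+rad*np.sin(a),np.full(180,z)])
    return (q-o+.5)*k-.5
for nm,cam,o,k in (('s',s,[340,150],7),('w',c,[180,90],3)):
  f=cam['frame']
  H=dict(s=80,w=200)[nm];W=dict(s=80,w=200)[nm]
  img=cv2.resize(f[o[1]:o[1]+H,o[0]:o[0]+W],None,fx=k,fy=k,interpolation=cv2.INTER_CUBIC); img=np.clip(img*1.4,0,255).astype('uint8')
  for P,rad,z,col in [((487.5,324.5),30,72,(255,0,0)),((488.5,324.7),20,80.7,(0,255,0)),((487.5,324),52,38,(255,255,0))]:
    q=circ(cam,P,rad,z,o,k); cv2.polylines(img,[np.round(q).astype(int)],True,col,1)
  cv2.imwrite('pics/ov_'+nm+'.png',cv2.cvtColor(img,cv2.COLOR_RGB2BGR))
```

```text
[489. 324. 149.]
```

View pics/ov_s.png

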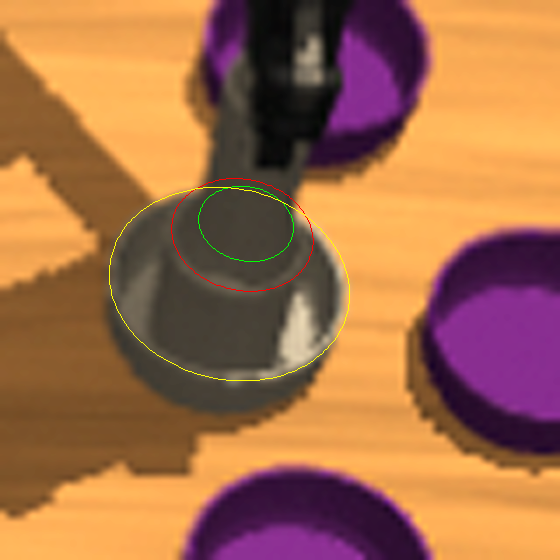

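View pics/ov_w.png

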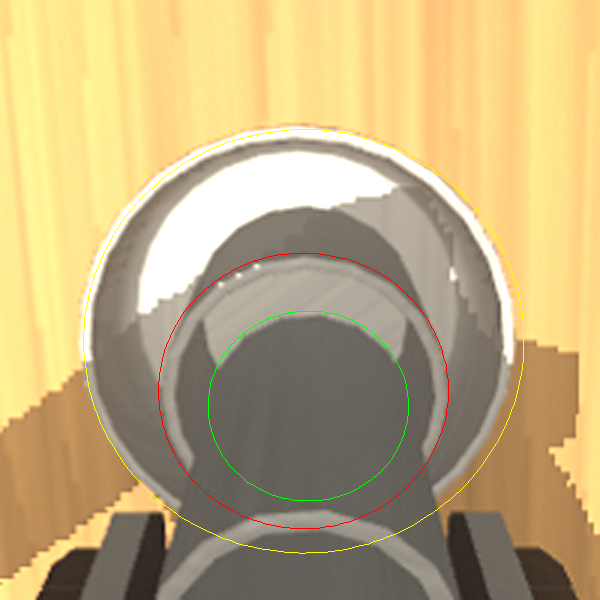

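Overlays match, so the beaker is centred over the cup within about 1 mm. Lowering.

Request:
apply_moves(targets="1 -1 0 -8 0 0 0;1 0 0 -12 0 0 0;1 0 0 -12 0 0 0;1 0 0 -10 0 0 0;1 0 0 0 0 0 0;1 0 0 0 0 0 0")

```text
time: 15.83
ee_pos: [488.3, 324.1, 104.6]
orientation: [[0.999, -0.036, 0.004], [-0.036, -0.999, 0.025], [0.003, -0.026, -1.0]]
wrist_force: [0.0, -0.2, -0.3]
width: 0.457
```

Request:
apply_moves(targets="1 -0.5 0 -8 0 0 0;1 0 0 -8 0 0 0;1 0 0 -7 0 0 0;1 0 0 -2 0 0 0;1 0 0 0 0 0 0;1 0 0 -1 0 0 0;1 0 0 0 0 0 0")

```text
time: 16.42
ee_pos: [488.2, 324.4, 76.6]
orientation: [[0.999, -0.036, 0.005], [-0.036, -0.999, 0.026], [0.004, -0.026, -1.0]]
wrist_force: [-0.1, -0.2, -0.9]
width: 0.457
```

Request:
apply_moves(targets="1 0 0 -1.5 0 0 0;1 0 0 0 0 0 0;1 0 0 0 0 0 0")

```text
time: 16.67
ee_pos: [489.2, 325.0, 76.3]
orientation: [[0.999, -0.036, 0.007], [-0.036, -0.999, 0.027], [0.006, -0.027, -1.0]]
wrist_force: [0.3, 0.7, -1.1]
width: 0.462
```

Seated: z no longer drops, stopping at 76 as expected. Releasing.

Request:
apply_moves(targets="0.4 0 0 0 0 0 0;0 0 0 0 0 0 0;-0.5 0 0 0 0 0 0;-1 0 0 0 0 0 0;-1 0 0 0 0 0 0;-1 0 0 0 0 0 0;-1 0 0 10 0 0 0;-1 0 0 20 0 0 0;-1 0 0 35 0 0 0;-1 0 0 35 0 0 0")

```text
time: 17.5
ee_pos: [485.2, 322.5, 174.6]
orientation: [[0.999, -0.036, -0.003], [-0.036, -0.999, 0.021], [-0.004, -0.021, -1.0]]
wrist_force: [2.1, 0.3, 0.0]
width: 1.001
```

Run:
```python
from h import *
c=snap('wrist','w10.png');s=snap('scene');p=r.sense();print(p['ee_pos'],p['orientation'],p['width'])
b=cv2.resize(s['frame'][140:240,200:420],None,fx=3.6,fy=3.6,interpolation=cv2.INTER_CUBIC)
cv2.imwrite('pics/s10.png',cv2.cvtColor(np.clip(b*1.4,0,255).astype('uint8'),cv2.COLOR_RGB2BGR))
```

```text
[488.30225193 324.38664655 179.26872429] [[ 0.99935066 -0.03566326  0.00513747]
 [-0.03578595 -0.99901631  0.02618731]
 [ 0.00419849 -0.02635416 -0.99964385]] 1.0009069063279008
```

View pics/w10.png

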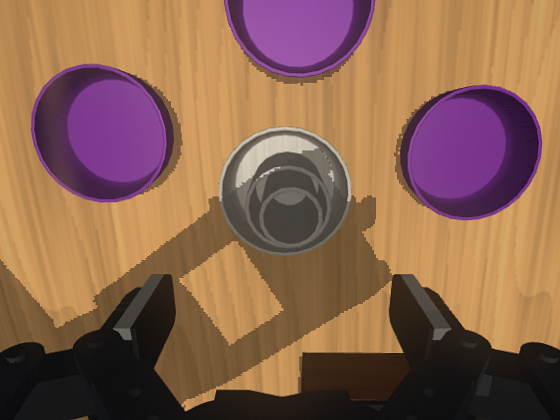

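View pics/s10.png

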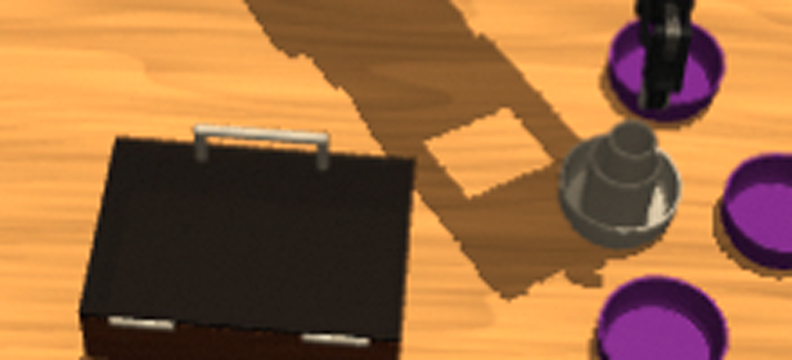

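The nest is complete: in the wrist view the bowl, cup and beaker sit concentric around (288,200). Now I go to the handle.

Request:
apply_moves(targets="-1 0 -18 0 0 0 0;-1 2 -33 0 0 0 0;-1 2 -33 0 0 0 0;-1 2 -33 0 0 0 0;-1 2 -33 0 0 0 0;-1 2 -33 0 0 0 0;-1 2 -33 0 -0.7 0 0;-1 2 -33 0 -0.7 0 0;-1 1 -20 0 0 0 0;-1 0 -8 0 0 0 0")

```text
time: 18.43
ee_pos: [502.8, 39.1, 186.6]
orientation: [[0.999, -0.03, 0.014], [-0.03, -1.0, 0.005], [0.014, -0.005, -1.0]]
wrist_force: [1.2, 0.4, -0.6]
width: 1.0
```

Request:
apply_moves(targets="-1 0 -10 0 0 0.7 -0.7;-1 0 0 0 0 0 0;-1 0 0 0 0 0 0")

```text
time: 18.68
ee_pos: [502.7, 27.3, 187.4]
orientation: [[0.999, -0.046, 0.001], [-0.046, -0.999, 0.005], [0.0, -0.005, -1.0]]
wrist_force: [0.0, 0.3, -0.6]
width: 1.005
```

Run:
```python
from h import *
c=snap('wrist','w11.png');p=r.sense();print(p['ee_pos'],p['orientation'],p['joint_pos'])
import pickle;pickle.dump(c,open('e11.pkl','wb'))
```

```text
[502.80318249  27.52367058 187.39220331] [[ 9.98950887e-01 -4.57851373e-02  9.19672030e-04]
 [-4.57889817e-02 -9.98939992e-01  4.71823838e-03]
 [ 7.02671978e-04 -4.75539926e-03 -9.99988446e-01]] [-0.00901802  0.33183295  1.97529508  0.00638393  0.83359767  0.03249597]
```

View pics/w11.png

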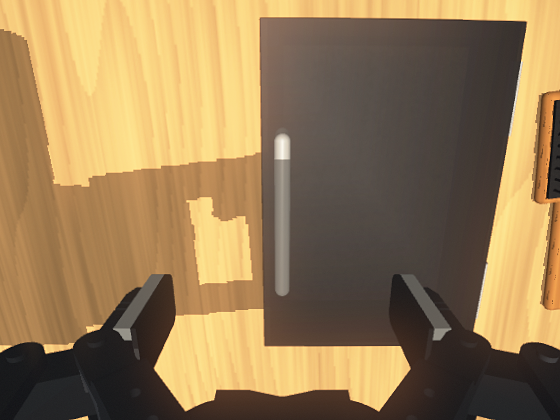

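Run:
```python
from h import *
import pickle; c=pickle.load(open('e11.pkl','rb'))
for p in [(282.5,137),(282,294)]: print(onz(c,p,103).round(1))
for p in [(261,18),(526,22),(478,346),(264,346)]: print(onz(c,p,68).round(1))
```

```text
[504.5  77.5 103. ]
[499.3 -28.8 103. ]
[494.2 149.7  68. ]
[666.2 141.2  68. ]
[ 661.1 -107.6   68. ]
[481.1 -97.6  68. ]
```

The bar is in line with column 282, midway between the fingers, with its middle at about (502.5, 24.5). Descending.

Request:
apply_moves(targets="-1 0 -1.5 -10 0 0 0;-1 0 0 -18 0 0 0;-1 0 0 -18 0 0 0;-1 0 0 -15 0 0 0;-1 0 0 -5 0 0 0;-1 0 0 0 0 0 0")

```text
time: 19.23
ee_pos: [502.8, 30.9, 116.8]
orientation: [[0.999, -0.039, 0.002], [-0.04, -0.999, 0.005], [0.002, -0.006, -1.0]]
wrist_force: [-0.5, -0.3, 0.8]
width: 0.999
```

Request:
apply_moves(targets="-1 0 -5 -5 0 0 0;-0.5 0 0 -8 0 0 0;-0.5 0 0 -10 0 0 0;-0.5 0 0 -6 0 0 0;-0.5 0 0 -2 0 0 0;-0.5 0 0 0 0 0 0;-0.5 0 0 0 0 0 0")

```text
time: 19.82
ee_pos: [503.5, 26.3, 83.6]
orientation: [[0.999, -0.038, 0.004], [-0.038, -0.999, 0.006], [0.003, -0.006, -1.0]]
wrist_force: [0.2, 0.5, 0.5]
width: 0.752
```

Request:
apply_moves(targets="0 -0.5 0 2 0 0 0;1 0 0 0 0 0 0;1 0 0 0 0 0 0;1 0 0 0 0 0 0;1 0 0 0 0 0 0;1 0 0 0 0 0 0;1 0 0 0 0 0 0", force=70)

```text
time: 20.4
ee_pos: [502.8, 26.3, 87.2]
orientation: [[0.999, -0.038, 0.004], [-0.038, -0.999, 0.006], [0.004, -0.006, -1.0]]
wrist_force: [0.6, 0.8, -3.9]
width: 0.087
```

Run:
```python
from h import *
c=snap('wrist','w12.png');p=r.sense();print(p['ee_pos'],p['width'],p['wrist_force'])
```

```text
[502.8474224   26.34234718  87.17566812] 0.08711049678312427 [-0.82908968  0.14142284 -2.58094069]
```

View pics/w12.png

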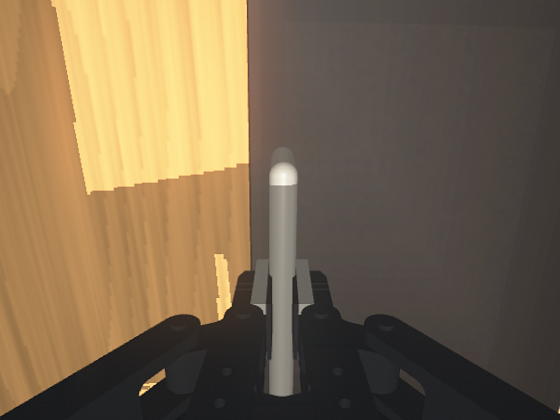

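Bar gripped at the middle. I'll lift along the arc, turning the tool with the lid.

Request:
apply_moves(targets="1 1 0 7 0 2.5 0;1 1.5 0 7 0 2.5 0;1 2 0 7 0 2.5 0;1 2.2 0 6.7 0 2.5 0;1 0 0 0 0 0 0")

```text
time: 20.87
ee_pos: [510.4, 25.8, 116.3]
orientation: [[0.984, -0.039, -0.175], [-0.039, -0.999, 0.005], [-0.175, 0.002, -0.985]]
wrist_force: [-4.4, 0.2, -0.5]
width: 0.09
```

```bash
cat > lid.py <<'E'
from h import *
np.set_printoptions(precision=2,suppress=True)
def lid():
    p=r.sense(); e=p['ee_pos'];R=p['orientation']; g=e-19*R[:,2]
    ang=np.degrees(np.arctan2(-R[0,2],-R[2,2]))
    hx=662.5; u=np.hypot(1,0)
    th=np.degrees(np.arctan2(g[2]-62,hx-g[0])-np.arctan2(41,160))
    print('tcp',e,'tilt',ang,'bar',g,'lid est',th,'radius',np.hypot(g[2]-62,hx-g[0]),'(165.2)','w',p['width'],'F',p['wrist_force'],'q',p['joint_pos'],'t',p['time'])
lid()
E
python3 lid.py
```

```text
tcp [510.4   25.8  116.33] tilt 10.076492845156594 bar [513.72  25.7  135.03] lid est 11.772755789221655 radius 165.73730398428756 (165.2) w 0.09015775684474261 F [-4.39  0.23 -0.47] q [-0.01  0.53  1.88  0.    0.91  0.03] t 20.8667
```

Request:
apply_moves(targets="1 2.4 0 6.5 0 2.8 0;1 2.8 0 6.5 0 2.8 0;1 3.2 0 6.2 0 2.8 0;1 3.5 0 6 0 2.8 0;1 3.8 0 5.8 0 2.8 0;1 4 0 5.6 0 2.8 0;1 0 0 0 0 0 0")

```text
time: 21.45
ee_pos: [529.4, 24.6, 154.6]
orientation: [[0.885, -0.036, -0.465], [-0.039, -0.999, 0.003], [-0.464, 0.015, -0.886]]
wrist_force: [-5.7, 0.2, 4.2]
width: 0.087
```

```bash
python3 lid.py
```

```text
tcp [529.39  24.61 154.61] tilt 27.686155907456172 bar [538.22  24.55 171.43] lid est 26.99189495410896 radius 165.5904677923294 (165.2) w 0.08731730274154505 F [-5.71  0.22  4.21] q [-0.01  0.67  1.56 -0.    1.39  0.03] t 21.45
```

Request:
apply_moves(targets="1 4.2 0 5.7 0 2.5 0;1 4.4 0 5.5 0 2.5 0;1 4.6 0 5.3 0 2.5 0;1 4.8 0 5.1 0 2.5 0;1 5 0 4.8 0 2.5 0;1 5.3 0 4.6 0 2.5 0;1 5.5 0 4.3 0 2.5 0;1 0 0 0 0 0 0")

```text
time: 22.12
ee_pos: [561.2, 22.9, 189.6]
orientation: [[0.689, -0.028, -0.724], [-0.039, -0.999, 0.002], [-0.724, 0.027, -0.69]]
wrist_force: [-8.4, 0.3, 7.0]
width: 0.088
```

```bash
python3 lid.py
```

```text
tcp [561.15  22.89 189.63] tilt 46.39269329555798 bar [574.91  22.86 202.74] lid est 43.73007184560267 radius 165.76907849876255 (165.2) w 0.08762406079134481 F [-8.43  0.33  7.  ] q [-0.01  0.88  1.21 -0.01  1.86  0.03] t 22.1167
```

Request:
apply_moves(targets="1 4.6 0 3.2 0 1.2 0;1 4.8 0 3 0 1.2 0;1 4.8 0 2.8 0 1.2 0;1 0 0 0 0 0 0;1 0 0 0 0 0 0")

```text
time: 22.53
ee_pos: [573.1, 22.3, 198.1]
orientation: [[0.633, -0.026, -0.774], [-0.039, -0.999, 0.002], [-0.773, 0.029, -0.633]]
wrist_force: [-4.5, -0.5, 3.0]
width: 0.087
```

```bash
python3 lid.py
python3 - <<'E'
from h import *
import pickle
s=snap('scene');t=snap('top');w=snap('wrist','w13.png')
pickle.dump((s,t,w),open('e13.pkl','wb'))
for n,f in (('s13.png',s['frame'][130:290,190:420]),('t13.png',t['frame'][100:280,110:370])):
    cv2.imwrite('pics/'+n,cv2.cvtColor(np.clip(cv2.resize(f,None,fx=3,fy=3,interpolation=cv2.INTER_CUBIC)*1.5,0,255).astype('uint8'),cv2.COLOR_RGB2BGR))
E
```

```text
tcp [573.05  22.28 198.1 ] tilt 50.697633841257414 bar [587.75  22.25 210.14] lid est 48.85289661305093 radius 165.92831965736198 (165.2) w 0.08690935997177886 F [-4.52 -0.53  3.04] q [-0.01  0.94  1.12 -0.01  1.97  0.03] t 22.5333
```

View pics/s13.png

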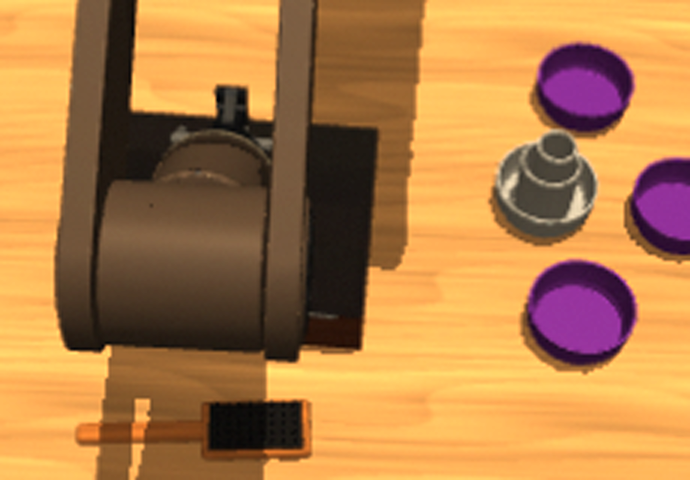

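View pics/t13.png

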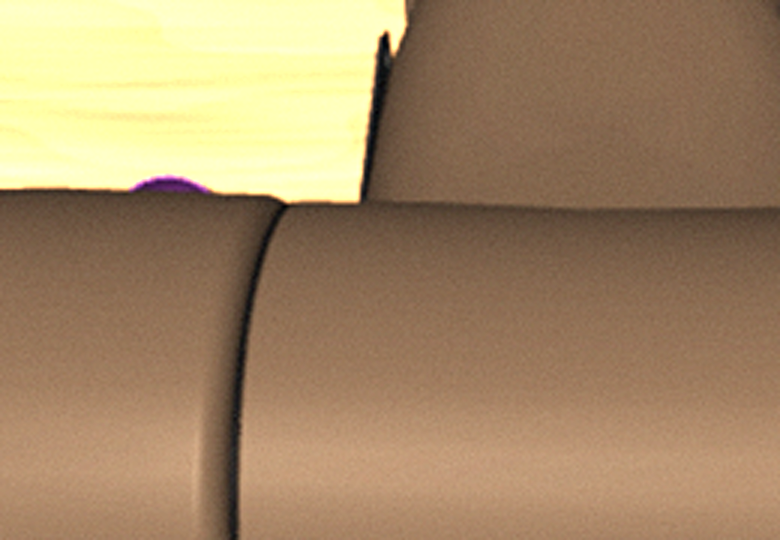

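View pics/w13.png

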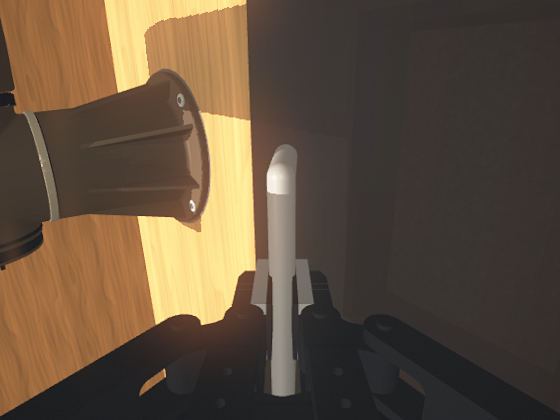

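Run:
```python
from h import *
import pickle
s,t,w=pickle.load(open('e13.pkl','rb'))
np.set_printoptions(precision=1,suppress=True)
ya=-0.045; X=np.array([np.cos(ya),np.sin(ya),0]);Y=np.array([-np.sin(ya),np.cos(ya),0]);Z=np.array([0,0,1.])
H=np.array([576,21.5,0])+85*X+62*Z
for th in (0,44,47,50,53,56):
    a=np.radians(th); lx=np.cos(a)*X-np.sin(a)*Z; lz=np.sin(a)*X+np.cos(a)*Z
    P=[H-175*lx+125*Y+6*lz,H-175*lx+125*Y, H+125*Y+6*lz]
    q=(proj(s,P)-[190,130]+.5)*3-.5
    P2=[H-175*lx+125*Y+6*lz,H-175*lx+125*Y]; print(th,q.ravel())
    
# edge-pixel check with bar ends via wrist: right hidden
```

```text
0 [377.1 159.  376.8 162.7 365.8 310.3]
44 [379.8 124.6 379.8 124.  365.5 315.2]
47 [379.7 126.1 379.8 125.2 365.4 315.5]
50 [379.6 128.2 379.7 126.9 365.4 315.8]
53 [379.4 130.8 379.5 129.1 365.4 316.1]
56 [379.2 134.  379.3 132.  365.4 316.4]
```

Request:
apply_moves(targets="1 1.6 0 0.9 0 0 0;1 0 0 0 0 0 0;1 0 0 0 0 0 0;1 0 0 0 0 0 0;1 0 0 0 0 0 0;1 0 0 0 0 0 0;1 0 0 0 0 0 0")

```text
time: 23.27
ee_pos: [574.4, 22.2, 198.8]
orientation: [[0.634, -0.026, -0.773], [-0.039, -0.999, 0.002], [-0.772, 0.029, -0.635]]
wrist_force: [-4.9, -1.8, 1.1]
width: 0.085
```

```bash
python3 lid.py
python3 - <<'E'
from h import *
for i in range(12): s=snap('scene')
cv2.imwrite('pics/s14.png',cv2.cvtColor(s['frame'],cv2.COLOR_RGB2BGR))
E
python3 lid.py
```

```text
tcp [574.37  22.23 198.77] tilt 50.60234306734627 bar [589.05  22.2  210.83] lid est 49.360296257994904 radius 165.96582612138934 (165.2) w 0.0849298117385438 F [-4.87 -1.84  1.06] q [-0.01  0.94  1.11 -0.01  1.97  0.03] t 23.2667
tcp [574.39  22.25 198.82] tilt 50.60297198111668 bar [589.08  22.22 210.88] lid est 49.37560030640729 radius 165.9963108009211 (165.2) w 0.08301943637269671 F [-3.7  -1.05  1.82] q [-0.01  0.94  1.11 -0.01  1.97  0.03] t 23.8667
```

View pics/s14.png

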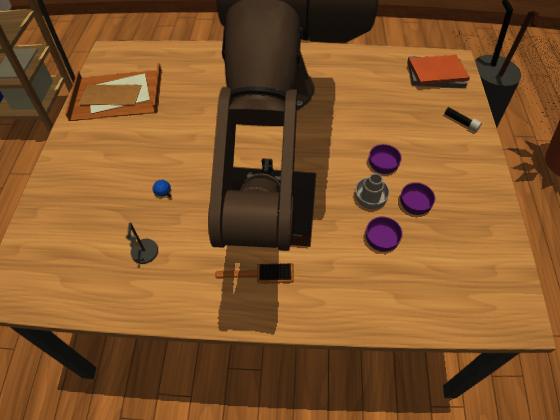

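The lid holds still at about 50°. The nest at (372,190) is intact, and the bell at (162,188) and brush at (258,272) are where they were.

```bash
python3 -c "
from plant import r
print(r.close_job())"
```

```text
the job is handed in; nothing more can be done
None
```

The steel cup is standing in the wide steel bowl with the beaker standing in the cup, and I let go of both. I then lifted the lid by its bar handle and handed the job in at about 24 s with the arm still holding it open at about 50°.

- **Lid angle:** The tool tilt reads 50.6°. The bar position gives 49.4° (about 48° at the lowest, depending on how the grasp depth is counted). The lid corner in the scene picture fits about 50°. All are within your 6°.
- **Steadiness:** The lid held still over the last 0.6 s, with only a few newtons at the wrist.
- **Nest and bystanders:** The last scene picture shows the three vessels nested. The bell, hairbrush, keyhook and purple bowls look unmoved.
- **Not checked:** The arm hid the cubby in the top view at the end, so I checked the lid angle only from the arm's pose and the scene camera.

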